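Sort the reagent bottles into their colour-coded holders

TASK

The three screw-cap reagent bottles got mixed up: stand each one in the round holder whose ring has the colour of its cap (black cap in black, blue cap in blue, white cap in white). Two of them now stand in the wrong holders and block them, so mind the order; keep the bottles upright, set them down flat inside the rings, let go, and leave the tape, the cup, the culture dish and everything else where they are.

Things in the scene. Friction and masses are not known exactly. Their poses are not given: they have to be found in the camera images.
- brown_bottle_mid (a point): brown reagent bottle with a black cap, 64 mm diameter, 103 mm tall, cap 36 mm across and 20 mm high; about 0.3 kg; origin: on its axis half-way up, 51.5 mm above its underside; z up along the axis. The sides are straight for roughly the lower half, then a shoulder narrows to the cap; a firm grip across the sides about 40 mm above the underside holds it. At the start it stands inside the blue ring
- blue_bottle_mid (a point): cream reagent bottle with a blue cap, 52 mm diameter, 86 mm tall, cap 30 mm across and 16 mm high; about 0.3 kg; origin: on its axis half-way up, 43 mm above its underside; z up along the axis. The sides are straight for roughly the lower half, then a shoulder narrows to the cap; a firm grip across the sides about 40 mm above the underside holds it. At the start it stands inside the white ring
- white_bottle_mid (a point): cream reagent bottle with a white cap, 48 mm diameter, 76 mm tall, the smallest of the three; about 0.2 kg; origin: on its axis half-way up, 38 mm above its underside; z up along the axis. The sides are straight for roughly the lower half, then a shoulder narrows to the cap; a firm grip across the sides about 40 mm above the underside holds it. At the start it stands on the bare bench
- black_holder: bottle holder with a black ring; fixed to the bench, grey round base plate 108 mm across and 4 mm thick, on it a raised black ring 104 mm outside, 80 mm inside, its top 13 mm above the bench; a bottle stands inside the ring on the plate, 4 mm above the bench. Empty at the start. Origin: centre of the underside, at bench height; z up
- blue_holder: bottle holder with a blue ring; fixed to the bench, grey round base plate 108 mm across and 4 mm thick, on it a raised blue ring 104 mm outside, 80 mm inside, its top 13 mm above the bench; a bottle stands inside the ring on the plate, 4 mm above the bench. The brown bottle stands in it at the start. Origin: centre of the underside, at bench height; z up
- white_holder: bottle holder with a white ring; fixed to the bench, grey round base plate 108 mm across and 4 mm thick, on it a raised white ring 104 mm outside, 80 mm inside, its top 13 mm above the bench; a bottle stands inside the ring on the plate, 4 mm above the bench. The blue-capped bottle stands in it at the start. Origin: centre of the underside, at bench height; z up
- tape_mid (a point): bystander: roll of cream label tape lying flat, 73 mm across, 19 mm high; the point is its centre
- cup_mid (a point): bystander: thin clear plastic cup, 64 mm across, 71 mm high; the point is its centre
- culture_dish_mid (a point): bystander: small round culture dish with its lid on, 58 mm across, 14 mm high; the point is its centre

How it is judged:
By the outcome, as a careful person would: the job done as asked, in the order asked, and still so for the second after the job is handed in, with the robot touching nothing.
It also fails if it takes over 101 s, if anything falls off the work surface, if the arm or the gripper's body presses on something with over 40 N, if the wrist force passes 120 N, or if a joint passes its speed limit or range.

ROBOT

A 7-joint arm with a two-finger parallel gripper is mounted at the origin on a cart in front of the work surface, level with it; the furniture and walls round the work are solid. World frame = base frame: x ahead of the robot, y to its left, z up, the work surface at z = 0. Lengths are in mm, angles in rad, forces in N, time in s.
With the tool pointing down it reaches from about 350 to 900 mm from the base axis. Payload 19.9 kg.
Tool frame: the origin (TCP) lies at the very end of the fingers, on their centre line; the grasp point (between the pads) lies 19 mm behind it (r.tcp_to_grasp is the distance from the TCP to the grasp point, in mm); z points along the fingers, x is the direction in which the jaws open and shut, and the axes are right-handed (so a half turn about z gives the same grasp; the last joint's range is limited). The gripper opens to 94 mm and grips with 3 to 60 N. Pads are 16 mm wide; open, the fingers measure 119 mm over their backs; the gripper's body (75 mm by 177 mm) begins 78 mm behind the grasp point.
Start: joints at [1.206, 0.417, -0.01, 1.614, 0.005, 1.111, -0.053], TCP at [198.85, -592.501, 205.425] pointing down, gripper open.
Joint ranges: [-2.81, 2.81], [-0.39, 2.02], [-1.27, 1.25], [0.06, 2.57], [-1.19, 4.33], [0.19, 2], [-2.82, 2.82]. Speed limits (rad/s): [1.89, 1.89, 2.39, 2.39, 3.01, 3.01, 3.01].

INTERFACE

Orientations are given as a unit quaternion [x, y, z, w].
In Python, from plant import r, vision, job gives the robot as it stands.
- The arm moves only by the tool drive_tool, never from a script. Its argument "steps" is a list of rows, each a list of 7 numbers: the turn, a rotation vector about the tool's x, y, z as a fraction of full scale, then the shift along the tool's x, y, z as a fraction of full scale, then the finger opening in mm, from 0 to 94. A call has exactly 8 rows; each row shifts and turns the pose as measured when the row begins, along the tool's axes as they then stand; what a row does not reach is not made up. Full scale, the value 1, is 400 mm for a shift and 180 degrees for a turn. A row lasts 1/12 s, in which the tool goes at most 41.7 mm and 7.16 degrees, less where a joint would pass 70% of its speed; a pose out of reach is approached as far as the arm can. A call with a number of a shift or a turn outside -1 to 1 is refused whole. A call with a gripper value outside its range is refused whole. The fingers move at their own pace and stop on an object; the grip force is fixed at half the most. Time passes only in rows, so rows that do not move let the fingers close, or fill a call up. It gives the time, the measured TCP pose, the force and the opening at its end, in the units of the state.
- r.get_obs(): the state, without advancing time (a new reading comes with each control period).
- vision.read_camera(name): name is "side" or "top" or "wrist"; returns (picture, depth): 400x640x3 uint8, blue, green, red; 400x640 float32, mm along the optical axis (not along the pixel's ray), 0 where there is no reading.
- vision.calibration(name): a dict with "camera_matrix" (3x3 intrinsics, pixels), "dist" ([k1, k2, p1, p2, k3] as OpenCV has them; the pictures are not rectified), "R" (3x3) and "t" (3): a world point X has camera coordinates R X + t; the wrist camera has in their place "hand_eye" (4x4, takes a point from camera to tool coordinates, whose origin is the TCP and whose axes are the tool frame's). Camera axes: x right, y down, z forward; pixel columns grow to the right and rows downward; lengths in mm; the calibration is good to about 2 mm. A picture is of the moment at which its call begins: read the wrist's pose just before it. calibration takes no time and is no camera call.
- job.sign_off(): hands the job in, once; it reports no verdict.
The state is a dict: "time_s": time; "joint_positions": joint angles; "joint_velocities": joint speeds; "joint_torque": joint torques, N m; "ee_pos": TCP position; "ee_rot": TCP orientation; "contact_force": force on the tool from outside, world axes, zero at the start; "torque": the same for the moment, N m; "finger_gap": finger opening in mm.
Only numpy, scipy, OpenCV 4.12 (cv2) and the standard library are available. Lean on these libraries where they do the work, as an engineer would, in place of code of your own. Each camera call takes 0.05 s, during which the arm holds its last target.

## Working session

There is one attempt and no reset: what is moved stays moved. The work goes in short steps, Python scripts to look and compute and a tool call to move; the robot and the scene stay as the last step left them, time stands still between calls to the robot, and variables do not carry over. Pictures are saved under pics/ and viewed, and the job is handed in when it is done.

Besides the shell and the picture viewer there is one more tool, called in YAML: its name, and indented under it one key for each argument. drive_tool: Moves the arm, as the interface text tells. Its arguments: {"type":"object","properties":{"steps":{"type":"array"}},"required":["steps"]}

```bash
mkdir -p pics; python3 - <<'E'
from plant import r, vision, job
import cv2,numpy as np
o=r.get_obs()
print({k:np.round(v,3).tolist() for k,v in o.items()}, r.tcp_to_grasp)
for n in ("top","side"):
    p,d=vision.read_camera(n); cv2.imwrite(f"pics/{n}0.png",p); np.savez(f"{n}0.npz",p=p,d=d)
    c=vision.calibration(n)
    print(n,{k:np.round(v,3).tolist() for k,v in c.items()}, 'cam at',np.round(-np.array(c['R']).T@c['t']))
print(vision.calibration('wrist'))
E
```

```text
{'time_s': 0.0, 'joint_positions': [1.205, 0.418, -0.01, 1.614, 0.005, 1.111, -0.053], 'joint_velocities': [0.0, -0.0, -0.0, -0.001, -0.001, -0.0, 0.002], 'joint_torque': [0.0, -85.125, 0.639, -42.597, -0.049, 0.019, 0.0], 'ee_pos': [198.724, -592.182, 204.821], 'ee_rot': [0.812, -0.584, -0.001, -0.0], 'contact_force': [-0.378, 0.739, -0.374], 'torque': [-0.005, -0.014, -0.005], 'finger_gap': 93.966} 18.8
top {'camera_matrix': [[402.98, 0.0, 319.016], [0.0, 402.98, 205.088], [0.0, 0.0, 1.0]], 'dist': [-0.043, 0.0, 0.0, 0.0, 0.0], 'R': [[-0.061, -0.998, 0.007], [-0.971, 0.058, -0.232], [0.232, -0.021, -0.973]], 't': [-35.501, 605.867, 830.91]} cam at [394. -53. 949.]
side {'camera_matrix': [[512.316, 0.0, 314.607], [0.0, 512.316, 204.266], [0.0, 0.0, 1.0]], 'dist': [-0.047, 0.0, 0.0, 0.0, 0.0], 'R': [[-0.599, -0.801, -0.011], [-0.654, 0.496, -0.571], [0.463, -0.335, -0.821]], 't': [305.115, 453.788, 725.317]} cam at [143. 262. 858.]
{'camera_matrix': array([[348.93744744,   0.        , 314.84496746],
       [  0.        , 348.93744744, 202.09326377],
       [  0.        ,   0.        ,   1.        ]]), 'dist': array([-0.01867897,  0.        ,  0.        ,  0.        ,  0.        ]), 'hand_eye': array([[ 9.99999210e-01, -7.48328712e-04,  1.00947212e-03,
        -1.13858404e+00],
       [ 4.91676437e-04,  9.72305237e-01,  2.33714108e-01,
        -6.71190378e+01],
       [-1.15641001e-03, -2.33713428e-01,  9.72304837e-01,
        -1.79538072e+02],
       [ 0.00000000e+00,  0.00000000e+00,  0.00000000e+00,
         1.00000000e+00]])}
```

View pics/top0.png

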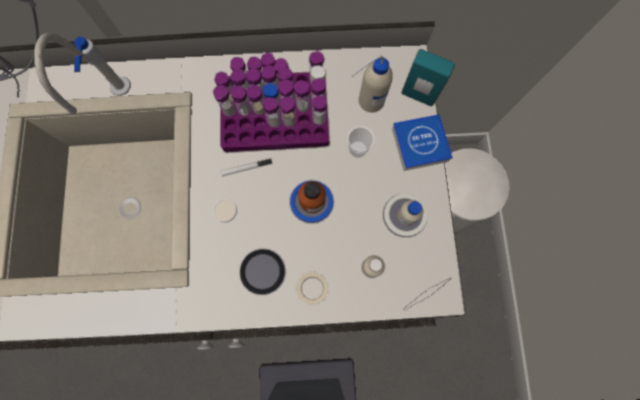

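View pics/side0.png

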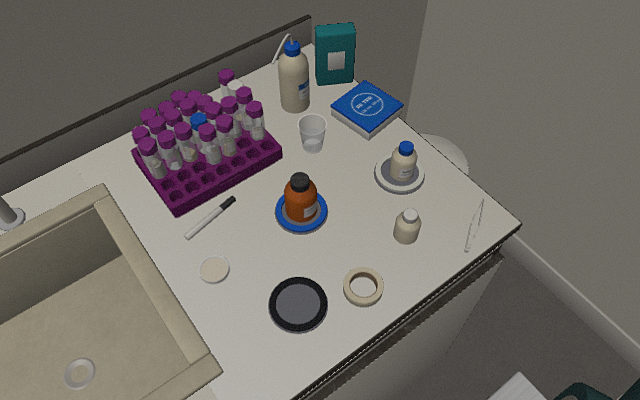

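The top view shows:
- the black ring at (262,272), empty
- the blue ring with the brown bottle at (312,201)
- the white ring with the blue-capped bottle at (406,215)
- the white-capped bottle at (373,266)
- the tape at (312,288), the cup at (360,143) and the dish at (226,211)

The side view shows the same layout.

```bash
cat > h.py <<'E'
from plant import r, vision, job
import cv2,numpy as np
from scipy.spatial.transform import Rotation as Ro
def pose():
    o=r.get_obs(); return o,Ro.from_quat(o['ee_rot']).as_matrix(),np.array(o['ee_pos'])
def cam(n,Rt=None):
    c=vision.calibration(n)
    K=np.array(c['camera_matrix']);D=np.array(c['dist'])
    if n=='wrist':
        H=np.array(c['hand_eye']);R0,p0=Rt
        Rw=R0@H[:3,:3]; C=R0@H[:3,3]+p0
    else:
        Rw=np.array(c['R']).T; C=-Rw@np.array(c['t'])
    return K,D,Rw,C
def plane(uv,z,cm):
    K,D,Rw,C=cm
    n=cv2.undistortPoints(np.float64(uv).reshape(-1,1,2),K,D).reshape(-1,2)
    d=np.c_[n,np.ones(len(n))]@Rw.T
    return C+d*((z-C[2])/d[:,2])[:,None]
def cloud(d,cm):
    K,D,Rw,C=cm
    v,u=np.mgrid[0:d.shape[0],0:d.shape[1]]
    n=cv2.undistortPoints(np.float64(np.dstack([u,v])).reshape(-1,1,2),K,D).reshape(-1,2)
    X=(np.c_[n,np.ones(len(n))]*d.reshape(-1,1))@Rw.T+C
    X[d.reshape(-1)==0]=np.nan
    return X.reshape(*d.shape,3)
def circ(P):
    A=np.c_[2*P[:,:2],np.ones(len(P))]; s=np.linalg.lstsq(A,(P[:,:2]**2).sum(1),rcond=None)[0]
    return s[:2],np.sqrt(s[2]+s[0]**2+s[1]**2)
E
python3 - <<'E'
from h import *
for n,seeds in (("top",dict(black=(262,272),blue=(312,201),white=(406,215),tape=(312,288),dish=(226,211),wb=(375,266),cup=(360,143),brcap=(312,189),blcap=(414,208),bench=(200,250))),
 ("side",dict(black=(298,304),blue=(301,212),white=(399,175),tape=(363,287),dish=(214,270),wb=(410,215),cup=(312,130),brcap=(299,181),blcap=(406,147),bench=(250,250)))):
    f=np.load(n+"0.npz"); cm=cam(n); X=cloud(f['d'],cm); 
    print(n)
    for k,(u,v) in seeds.items():
        print(k,np.round(plane([(u,v)],0,cm)[0]),np.round(X[v,u]))
E
python3 - <<'E'
from h import *
# height map from both depth images, 1mm grid
H=np.full((700,900),-99.,np.float32)
for n in("top","side"):
    f=np.load(n+"0.npz"); X=cloud(f['d'],cam(n)).reshape(-1,3)
    X=X[np.isfinite(X[:,0])]
    i=np.round(X[:,0]-200).astype(int); j=np.round(450-X[:,1]).astype(int)
    ok=(i>=0)&(i<700)&(j>=0)&(j<900)
    np.maximum.at(H,(699-i[ok],j[ok]),X[ok,2])
np.save("H.npy",H)
V=cv2.dilate(H,np.ones((3,3)))
im=cv2.applyColorMap(np.uint8(np.clip(V*2+20,0,255)),cv2.COLORMAP_JET)
cv2.imwrite("pics/h0.png",cv2.resize(im,(720,560)))
E
```

```text
top
black [467.  69.   0.] [467.  69.   5.]
blue [631. -57.   0.] [610. -57.  83.]
white [ 583. -282.    0.] [ 569. -265.   69.]
tape [424. -45.   0.] [424. -45.   1.]
dish [618. 152.   0.] [615. 149.  15.]
wb [ 465. -195.    0.] [ 459. -184.   79.]
cup [ 774. -186.    0.] [ 760. -181.   34.]
brcap [661. -59.   0.] [631. -58. 108.]
blcap [ 599. -303.    0.] [ 579. -279.   90.]
bench [527. 214.   0.] [528. 215.  -3.]
side
black [470.  67.   0.] [469.  67.   3.]
blue [629. -55.  -0.] [605. -39.  42.]
white [ 580. -276.    0.] [ 568. -261.   24.]
tape [426. -48.   0.] [426. -48.  -1.]
dish [621. 153.   0.] [613. 155.  14.]
wb [ 490. -225.    0.] [ 460. -183.   74.]
cup [ 796. -206.   -0.] [ 771. -188.   33.]
brcap [695. -98.   0.] [626. -53. 107.]
blcap [ 629. -341.    0.] [ 579. -280.   87.]
bench [617.  75.   0.] [619.  74.  -4.]
```

View pics/h0.png

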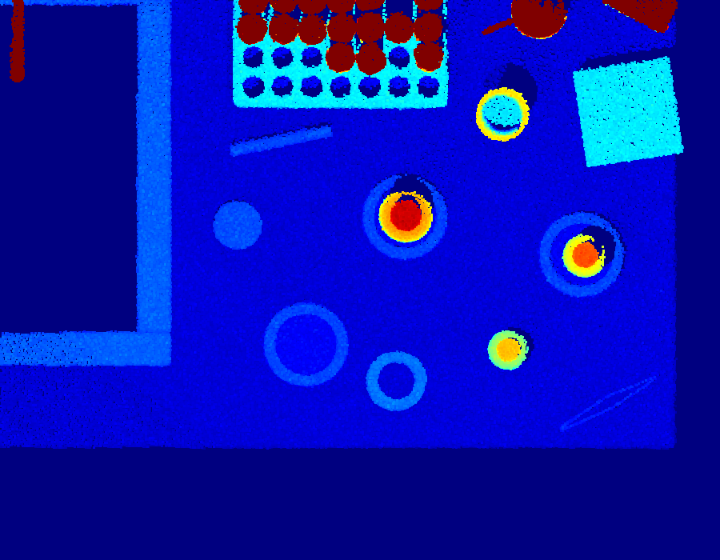

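The height map shows all three rings, the three bottles, the tape and the dish. I'll fit circles to them.

```bash
python3 - <<'E'
from h import *
for n in("top","side"):
    f=np.load(n+"0.npz"); X=cloud(f['d'],cam(n)).reshape(-1,3); X=X[np.isfinite(X[:,0])]
    b=X[(abs(X[:,0]-540)<20)&(abs(X[:,1]+60)<60)]
    print(n)
    def box(cx,cy,rad,z0,z1): return X[(np.hypot(X[:,0]-cx,X[:,1]-cy)<rad)&(X[:,2]>z0)&(X[:,2]<z1)]
    for k,(cx,cy,rad,z0,z1,rt) in dict(black=(470,68,62,8,18,52),blue=(630,-56,62,8,18,52),white=(582,-277,62,8,18,52),tape=(424,-45,45,13,25,36.5),dish=(618,152,40,8,20,29),brcap=(630,-57,40,101,115,18),blcap=(579,-279,30,83,98,15),wcap=(462,-186,30,68,88,12)).items():
        for _ in range(3):
            P=box(cx,cy,rad,z0,z1)
            h=cv2.minEnclosingCircle(np.float32(P[:,:2]))
            (cx2,cy2),rr=h
            cx,cy=cx2,cy2
        print(k,len(P),np.round([cx,cy,rr],1),'exp',rt,'zmed',np.round(np.median(P[:,2]),1))
    # bottle bodies in band
    for k,(cx,cy,z0,z1) in dict(br=(630,-57,15+4,50),bl=(580,-279,18,45),wb=(462,-186,10,40)).items():
        P=box(cx,cy,50,z0,z1); c,rr=circ(P); print(k,np.round(c,1),round(float(rr),1),len(P))
E
```

```text
top
black 694 [468.   67.9  52.2] exp 52 zmed 13.6
blue 521 [627.7 -56.8  52.8] exp 52 zmed 13.3
white 619 [ 580.2 -276.2   53. ] exp 52 zmed 13.6
tape 425 [424.5 -46.   36.3] exp 36.5 zmed 20.0
dish 466 [617.1 153.1  29.4] exp 29 zmed 14.9
brcap 213 [630.5 -57.2  18.5] exp 18 zmed 107.0
blcap 147 [ 580.2 -281.    14.8] exp 15 zmed 91.0
wcap 122 [ 463.3 -184.6   13.3] exp 12 zmed 76.6
br [630.  -57.9] 31.7 74
bl [ 580.3 -281. ] 25.9 76
wb [ 463.2 -183.7] 22.7 31
side
black 1032 [469.1  68.3  52. ] exp 52 zmed 11.5
blue 646 [628.3 -54.7  52.6] exp 52 zmed 11.7
white 590 [ 581.4 -276.7   53.6] exp 52 zmed 11.4
tape 705 [422.7 -45.1  37.2] exp 36.5 zmed 17.2
dish 694 [618.6 154.7  30. ] exp 29 zmed 12.8
brcap 246 [631.1 -56.2  19. ] exp 18 zmed 105.1
blcap 153 [ 581.  -281.5   15.4] exp 15 zmed 88.8
wcap 158 [ 462.5 -185.6   14.5] exp 12 zmed 73.6
br [631.4 -57.1] 31.9 273
bl [ 580.8 -281.9] 25.4 207
wb [ 462.7 -185.6] 23.6 214
```

```bash
cat > go.py <<'E'
import sys
from h import *
o,R,p=pose()
t=np.array([float(a) for a in sys.argv[1:4]])
d=t-p
rt=Ro.from_matrix(R)
# tilt correction so that tool z points straight down
z=R[:,2]; ax=np.cross(z,[0,0,-1]); 
print('t',round(o['time_s'],2),'p',np.round(p,1),'gap',round(o['finger_gap'],1),'F',np.round(o['contact_force'],1),'q',np.round(o['joint_positions'],2))
print('world d',np.round(d,1),'dist',round(float(np.linalg.norm(d)),1),'tilt fix (tool,frac)',np.round(R.T@ax/np.pi,5),'jaw heading deg',round(float(np.degrees(np.arctan2(R[1,0],R[0,0]))),1))
f=R.T@d/400
print('total frac tool',np.round(f,4),' /8:',np.round(f/8,4),' /16:',np.round(f/16,4))
E
python3 go.py 631 -57 200
```

```text
t 0.1 p [ 198.7 -592.2  204.9] gap 94.2 F [-0.5 -0.4 -0.1] q [ 1.21  0.42 -0.01  1.61  0.    1.11 -0.05]
world d [432.3 535.2  -4.9] dist 688.0 tilt fix (tool,frac) [2.0e-05 3.4e-04 0.0e+00] jaw heading deg -71.4
total frac tool [-0.9246 -1.4502  0.0132]  /8: [-0.1156 -0.1813  0.0016]  /16: [-0.0578 -0.0906  0.0008]
```

drive_tool:
  steps:
    - [0,0,0,-0.05,-0.08,0,94]
    - [0,0,0,-0.05,-0.08,0,94]
    - [0,0,0,-0.05,-0.08,0,94]
    - [0,0,0,-0.05,-0.08,0,94]
    - [0,0,0,-0.05,-0.08,0,94]
    - [0,0,0,-0.05,-0.08,0,94]
    - [0,0,0,-0.05,-0.08,0,94]
    - [0,0,0,-0.05,-0.08,0,94]

```text
time_s: 0.77
ee_pos: [390.3, -355.0, 201.6]
ee_rot: [0.808, -0.59, -0.003, 0.001]
contact_force: [0.8, -0.3, 0.3]
finger_gap: 94.1
```

```bash
python3 go.py 631 -57 200
```

```text
t 0.77 p [ 390.3 -355.   201.6] gap 94.1 F [ 0.8 -0.3  0.3] q [ 0.81  0.26 -0.15  1.85  0.05  1.04 -0.62]
world d [240.7 298.   -1.6] dist 383.0 tilt fix (tool,frac) [ 0.00153  0.00125 -0.     ] jaw heading deg -72.3
total frac tool [-0.5261 -0.8     0.0021]  /8: [-0.0658 -0.1     0.0003]  /16: [-0.0329 -0.05    0.0001]
```

drive_tool:
  steps:
    - [0,0,0,-0.055,-0.08,0,94]
    - [0,0,0,-0.055,-0.08,0,94]
    - [0,0,0,-0.055,-0.08,0,94]
    - [0,0,0,-0.055,-0.08,0,94]
    - [0,0,0,-0.055,-0.08,0,94]
    - [0,0,0,-0.055,-0.08,0,94]
    - [0,0,0,-0.055,-0.08,0,94]
    - [0,0,0,-0.05,-0.08,0,94]

```text
time_s: 1.43
ee_pos: [587.0, -96.9, 200.3]
ee_rot: [0.807, -0.59, -0.004, 0.001]
contact_force: [-0.2, -0.9, -0.3]
finger_gap: 94.1
```

```bash
python3 go.py 631 -57 200
```

```text
t 1.43 p [587.  -96.9 200.3] gap 94.1 F [-0.2 -0.9 -0.3] q [ 0.35  0.39 -0.31  1.68  0.13  1.1  -1.26]
world d [44.  39.9 -0.3] dist 59.4 tilt fix (tool,frac) [ 0.00202  0.00142 -0.     ] jaw heading deg -72.3
total frac tool [-0.0618 -0.1351  0.0002]  /8: [-0.0077 -0.0169  0.    ]  /16: [-0.0039 -0.0084  0.    ]
```

drive_tool:
  steps:
    - [0.001,0.001,0,-0.012,-0.027,0,94]
    - [0.001,0,0,-0.012,-0.027,0,94]
    - [0,0,0,-0.012,-0.027,0,94]
    - [0,0,0,-0.012,-0.025,0,94]
    - [0,0,0,-0.01,-0.02,0,94]
    - [0,0,0,-0.004,-0.008,0,94]
    - [0,0,0,0,0,0,94]
    - [0,0,0,0,0,0,94]

```text
time_s: 2.1
ee_pos: [635.2, -49.2, 198.4]
ee_rot: [0.809, -0.588, -0.002, -0.001]
contact_force: [-0.2, 0.5, 0.2]
finger_gap: 93.9
```

```bash
python3 go.py 631 -57 115; python3 - <<'E'
from h import *
p,d=vision.read_camera("wrist"); cv2.imwrite("pics/w1.png",p)
E
```

```text
t 2.1 p [635.2 -49.2 198.4] gap 93.9 F [-0.2  0.5  0.2] q [ 0.26  0.47 -0.31  1.58  0.15  1.13 -1.35]
world d [ -4.2  -7.8 -83.4] dist 83.9 tilt fix (tool,frac) [ 0.00047  0.0013  -0.     ] jaw heading deg -72.0
total frac tool [0.0162 0.0158 0.2086]  /8: [0.002  0.002  0.0261]  /16: [0.001 0.001 0.013]
```

View pics/w1.png

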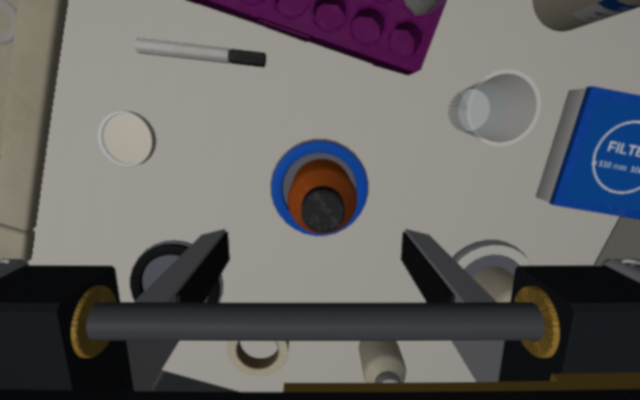

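The wrist view shows the brown cap at (323,209) inside the blue ring, nearly centred between the fingers. I'll correct the offset and descend.

drive_tool:
  steps:
    - [0,0.001,0,0.008,0.008,0,94]
    - [0,0,0,0.008,0.008,0,94]
    - [0,0,0,0,0,0.05,94]
    - [0,0,0,0,0,0.05,94]
    - [0,0,0,0,0,0.05,94]
    - [0,0,0,0,0,0.04,94]
    - [0,0,0,0,0,0.02,94]
    - [0,0,0,0,0,0,94]

```text
time_s: 2.82
ee_pos: [628.8, -65.6, 113.8]
ee_rot: [0.807, -0.591, 0.002, 0.001]
contact_force: [0.8, 0.6, 0.3]
finger_gap: 94.1
```

```bash
python3 go.py 631 -57 25
```

```text
t 2.82 p [628.8 -65.6 113.8] gap 94.1 F [0.8 0.6 0.3] q [ 0.27  0.54 -0.29  1.67  0.19  0.96 -1.36]
world d [  2.2   8.6 -88.8] dist 89.3 tilt fix (tool,frac) [-0.00034 -0.00122 -0.     ] jaw heading deg -72.4
total frac tool [-0.0197 -0.0114  0.222 ]  /8: [-0.0025 -0.0014  0.0278]  /16: [-0.0012 -0.0007  0.0139]
```

drive_tool:
  steps:
    - [0,0,0,-0.007,-0.004,0,94]
    - [0,0,0,-0.004,-0.003,0,94]
    - [0,0,0,0,0,0,94]
    - [0,0,0,0,0,0,94]
    - [0,0,0,0,0,0.02,94]
    - [0,0,0,0,0,0.03,94]
    - [0,0,0,0,0,0.02,94]
    - [0,0,0,0,0,0,94]

```text
time_s: 3.48
ee_pos: [632.2, -61.1, 87.6]
ee_rot: [0.807, -0.591, 0.004, -0.001]
contact_force: [0.6, -0.8, -0.0]
finger_gap: 93.7
```

```bash
python3 go.py 631 -57 25
```

```text
t 3.48 p [632.2 -61.1  87.6] gap 93.7 F [ 0.6 -0.8 -0. ] q [ 0.26  0.57 -0.29  1.68  0.2   0.91 -1.37]
world d [ -1.2   4.1 -62.6] dist 62.8 tilt fix (tool,frac) [-0.00197 -0.00208  0.     ] jaw heading deg -72.5
total frac tool [-0.0116  0.0008  0.1565]  /8: [-0.0015  0.0001  0.0196]  /16: [-0.0007  0.0001  0.0098]
```

drive_tool:
  steps:
    - [-0.001,-0.001,0,-0.006,0,0.02,94]
    - [0,0,0,-0.003,0,0.03,94]
    - [0,0,0,0,0,0.03,94]
    - [0,0,0,0,0,0.03,94]
    - [0,0,0,0,0,0.02,94]
    - [0,0,0,0,0,0.01,94]
    - [0,0,0,0,0,0,94]
    - [0,0,0,0,0,0,94]

```text
time_s: 4.15
ee_pos: [629.7, -57.1, 22.8]
ee_rot: [0.807, -0.591, 0.0, 0.001]
contact_force: [-0.3, 0.7, 0.0]
finger_gap: 93.7
```

```bash
python3 go.py 631 -57 25
```

```text
t 4.15 p [629.7 -57.1  22.8] gap 93.7 F [-0.3  0.7  0. ] q [ 0.24  0.66 -0.27  1.71  0.23  0.8  -1.4 ]
world d [1.3 0.1 2.2] dist 2.6 tilt fix (tool,frac) [ 0.00031 -0.00039 -0.     ] jaw heading deg -72.5
total frac tool [ 0.0007 -0.0031 -0.0056]  /8: [ 0.0001 -0.0004 -0.0007]  /16: [ 0.     -0.0002 -0.0003]
```

Good position; close the fingers.

drive_tool:
  steps:
    - [0,0,0,0,0,0,0]
    - [0,0,0,0,0,0,0]
    - [0,0,0,0,0,0,0]
    - [0,0,0,0,0,0,0]
    - [0,0,0,0,0,0,0]
    - [0,0,0,0,0,0,0]
    - [0,0,0,0,0,0,0]
    - [0,0,0,0,0,0,0]

```text
time_s: 4.82
ee_pos: [630.8, -57.4, 24.8]
ee_rot: [0.807, -0.591, 0.001, 0.0]
contact_force: [0.4, -0.1, -1.2]
finger_gap: 63.4
```

```bash
python3 go.py 631 -57 85
```

```text
t 4.82 p [630.8 -57.4  24.8] gap 63.4 F [ 0.4 -0.1 -1.2] q [ 0.24  0.66 -0.27  1.71  0.23  0.8  -1.4 ]
world d [ 0.2  0.4 60.2] dist 60.2 tilt fix (tool,frac) [-0.00049 -0.00077 -0.     ] jaw heading deg -72.5
total frac tool [-0.0004 -0.0011 -0.1505]  /8: [-0.     -0.0001 -0.0188]  /16: [-0.     -0.0001 -0.0094]
```

drive_tool:
  steps:
    - [0,0,0,0,0,-0.01,0]
    - [0,0,0,0,0,-0.02,0]
    - [0,0,0,0,0,-0.025,0]
    - [0,0,0,0,0,-0.025,0]
    - [0,0,0,0,0,-0.025,0]
    - [0,0,0,0,0,-0.02,0]
    - [0,0,0,0,0,-0.01,0]
    - [0,0,0,0,0,0,0]

```text
time_s: 5.48
ee_pos: [631.1, -57.2, 86.2]
ee_rot: [0.807, -0.591, 0.002, -0.0]
contact_force: [-0.6, 0.1, -2.4]
finger_gap: 63.4
```

```bash
python3 go.py 468.5 68 85
```

```text
t 5.48 p [631.1 -57.2  86.2] gap 63.4 F [-0.6  0.1 -2.4] q [ 0.25  0.58 -0.29  1.68  0.2   0.91 -1.38]
world d [-162.6  125.2   -1.2] dist 205.3 tilt fix (tool,frac) [-0.00102 -0.00099 -0.     ] jaw heading deg -72.5
total frac tool [-0.421   0.2934  0.0008]  /8: [-0.0526  0.0367  0.0001]  /16: [-0.0263  0.0183  0.    ]
```

drive_tool:
  steps:
    - [0,0,0,-0.015,0.01,0,0]
    - [-0.001,-0.001,0,-0.03,0.02,0,0]
    - [0,0,0,-0.04,0.03,0,0]
    - [0,0,0,-0.045,0.032,0,0]
    - [0,0,0,-0.045,0.032,0,0]
    - [0,0,0,-0.045,0.032,0,0]
    - [0,0,0,-0.045,0.032,0,0]
    - [0,0,0,-0.04,0.028,0,0]

```text
time_s: 6.15
ee_pos: [504.7, 35.4, 83.2]
ee_rot: [0.805, -0.593, -0.001, 0.001]
contact_force: [0.7, -0.0, -2.8]
finger_gap: 63.3
```

```bash
python3 go.py 468.5 68 85
```

```text
t 6.15 p [504.7  35.4  83.2] gap 63.3 F [ 0.7 -0.  -2.8] q [ 0.15  0.39 -0.33  2.    0.18  0.78 -1.56]
world d [-36.2  32.6   1.8] dist 48.7 tilt fix (tool,frac) [0.00087 0.0001  0.     ] jaw heading deg -72.7
total frac tool [-0.1047  0.0622 -0.0042]  /8: [-0.0131  0.0078 -0.0005]  /16: [-0.0065  0.0039 -0.0003]
```

drive_tool:
  steps:
    - [0,0,0,-0.03,0.018,0,0]
    - [0,0,0,-0.025,0.015,0,0]
    - [0,0,0,-0.018,0.01,0,0]
    - [0,0,0,-0.01,0.006,0,0]
    - [0,0,0,-0.006,0.003,0,0]
    - [0,0,0,0,0,0,0]
    - [0,0,0,0,0,0,0]
    - [0,0,0,0,0,0,0]

```text
time_s: 6.82
ee_pos: [468.3, 67.0, 82.3]
ee_rot: [0.806, -0.592, -0.002, 0.002]
contact_force: [0.5, -0.6, -2.2]
finger_gap: 63.7
```

```bash
python3 go.py 468.5 68 26;python3 - <<'E'
from h import *
p,d=vision.read_camera("side"); cv2.imwrite("pics/s2.png",p)
E
```

```text
t 6.82 p [468.3  67.   82.3] gap 63.7 F [ 0.5 -0.6 -2.2] q [ 0.1   0.34 -0.35  2.08  0.17  0.76 -1.63]
world d [  0.2   1.  -56.3] dist 56.3 tilt fix (tool,frac) [ 0.0016   0.00023 -0.     ] jaw heading deg -72.5
total frac tool [-0.0022 -0.0019  0.1408]  /8: [-0.0003 -0.0002  0.0176]  /16: [-0.0001 -0.0001  0.0088]
```

View pics/s2.png

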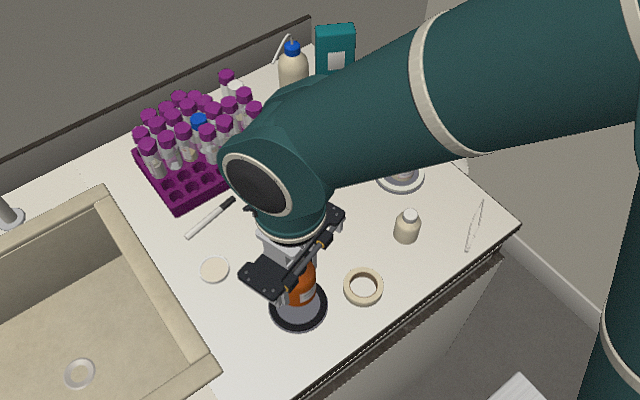

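The bottle hangs upright above the black ring at (298,300). Lowering it.

drive_tool:
  steps:
    - [0.001,0,0,-0.001,-0.001,0.02,0]
    - [0,0,0,0,0,0.03,0]
    - [0,0,0,0,0,0.03,0]
    - [0,0,0,0,0,0.025,0]
    - [0,0,0,0,0,0.012,0]
    - [0,0,0,0,0,0.005,0]
    - [0,0,0,0,0,0,0]
    - [0,0,0,0,0,0,0]

```text
time_s: 7.53
ee_pos: [469.9, 66.0, 28.9]
ee_rot: [0.805, -0.593, -0.001, 0.0]
contact_force: [-0.3, 0.3, -2.1]
finger_gap: 63.2
```

```bash
python3 go.py 468.5 68 25
```

```text
t 7.53 p [469.9  66.   28.9] gap 63.2 F [-0.3  0.3 -2.1] q [ 0.07  0.44 -0.32  2.1   0.23  0.63 -1.68]
world d [-1.4  2.  -3.9] dist 4.6 tilt fix (tool,frac) [ 0.00027  0.00028 -0.     ] jaw heading deg -72.7
total frac tool [-0.0057  0.0018  0.0098]  /8: [-0.0007  0.0002  0.0012]  /16: [-0.0004  0.0001  0.0006]
```

drive_tool:
  steps:
    - [0,0,0,0,0,0.003,0]
    - [0,0,0,0,0,0.003,0]
    - [0,0,0,0,0,0.003,0]
    - [0,0,0,0,0,0.002,0]
    - [0,0,0,0,0,0.001,0]
    - [0,0,0,0,0,0,0]
    - [0,0,0,0,0,0,0]
    - [0,0,0,0,0,0,0]

```text
time_s: 8.2
ee_pos: [471.1, 66.1, 25.3]
ee_rot: [0.805, -0.593, 0.001, -0.001]
contact_force: [0.6, 0.2, -1.3]
finger_gap: 63.5
```

drive_tool:
  steps:
    - [0,0,0,0,0,0.002,0]
    - [0,0,0,0,0,0.002,0]
    - [0,0,0,0,0,0.001,0]
    - [0,0,0,0,0,0,0]
    - [0,0,0,0,0,0,0]
    - [0,0,0,0,0,0,0]
    - [0,0,0,0,0,0,0]
    - [0,0,0,0,0,0,0]

```text
time_s: 8.87
ee_pos: [471.3, 66.3, 24.5]
ee_rot: [0.805, -0.593, 0.001, -0.001]
contact_force: [-0.3, -0.5, -2.1]
finger_gap: 63.6
```

drive_tool:
  steps:
    - [0,0,0,0,0,0.003,0]
    - [0,0,0,0,0,0.003,0]
    - [0,0,0,0,0,0.003,0]
    - [0,0,0,0,0,0.002,0]
    - [0,0,0,0,0,0,0]
    - [0,0,0,0,0,0,0]
    - [0,0,0,0,0,0,0]
    - [0,0,0,0,0,0,0]

```text
time_s: 9.53
ee_pos: [471.9, 66.4, 24.5]
ee_rot: [0.805, -0.593, 0.002, -0.0]
contact_force: [0.0, 0.7, -2.2]
finger_gap: 63.3
```

drive_tool:
  steps:
    - [0,0,0,0,0,0.005,0]
    - [0,0,0,0,0,0.005,0]
    - [0,0,0,0,0,0.005,0]
    - [0,0,0,0,0,0.005,0]
    - [0,0,0,0,0,0.005,0]
    - [0,0,0,0,0,0.005,0]
    - [0,0,0,0,0,0.005,0]
    - [0,0,0,0,0,0.005,0]

```text
time_s: 10.2
ee_pos: [476.5, 67.8, 19.2]
ee_rot: [0.805, -0.593, 0.007, -0.002]
contact_force: [-14.5, -3.0, 48.1]
finger_gap: 63.5
```

```bash
python3 go.py 468.5 68 25;python3 - <<'E'
from h import *
p,d=vision.read_camera("side"); cv2.imwrite("pics/s3.png",cv2.resize(p[180:380,180:440],None,fx=3,fy=3))
E
```

```text
t 10.2 p [476.5  67.8  19.2] gap 63.5 F [-14.5  -3.   48.1] q [ 0.05  0.46 -0.31  2.1   0.25  0.6  -1.7 ]
world d [-8.   0.2  5.8] dist 9.9 tilt fix (tool,frac) [-0.00351 -0.00265 -0.     ] jaw heading deg -72.8
total frac tool [-0.0063  0.0187 -0.0147]  /8: [-0.0008  0.0023 -0.0018]  /16: [-0.0004  0.0012 -0.0009]
```

View pics/s3.png

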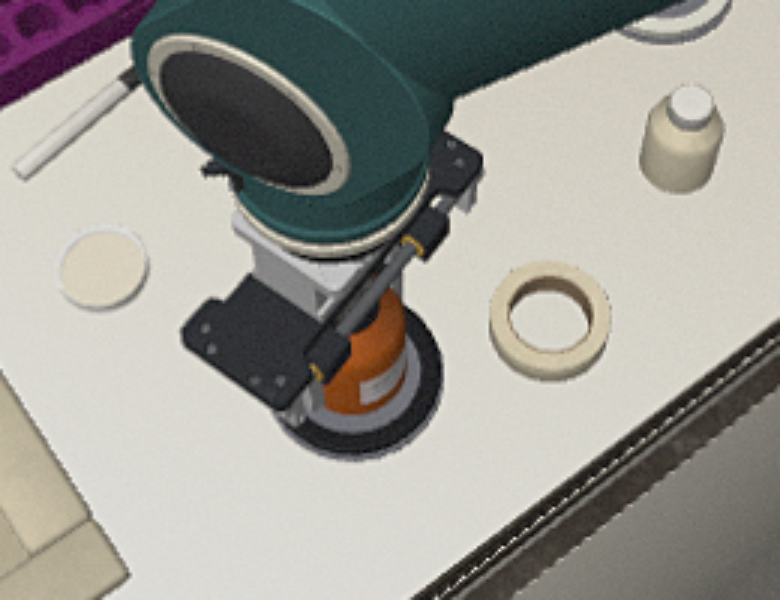

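It is now clearly on the plate, because I pressed harder than needed (48 N at the wrist). I'll relieve that and recentre.

drive_tool:
  steps:
    - [0,0,0,0,0,-0.005,0]
    - [0,0,0,0,0,-0.005,0]
    - [-0.001,-0.001,0,0,0.004,0,0]
    - [-0.001,-0.001,0,0,0.004,0,0]
    - [-0.001,0,0,0,0.003,0,0]
    - [0,0,0,0,0,0,0]
    - [0,0,0,0,0,0,0]
    - [0,0,0,0,0,0,0]

```text
time_s: 10.92
ee_pos: [471.6, 66.2, 22.7]
ee_rot: [0.805, -0.593, 0.0, 0.0]
contact_force: [0.4, -0.1, -3.1]
finger_gap: 63.5
```

```bash
python3 go.py 468.5 68 25
```

```text
t 10.92 p [471.6  66.2  22.7] gap 63.5 F [ 0.4 -0.1 -3.1] q [ 0.06  0.45 -0.31  2.1   0.24  0.62 -1.69]
world d [-3.1  1.8  2.3] dist 4.3 tilt fix (tool,frac) [ 2.0e-05 -3.7e-04 -0.0e+00] jaw heading deg -72.8
total frac tool [-0.0066  0.006  -0.0057]  /8: [-0.0008  0.0008 -0.0007]  /16: [-0.0004  0.0004 -0.0004]
```

drive_tool:
  steps:
    - [0,0,0,-0.003,0.003,0,0]
    - [0,0,0,-0.001,0.001,0,0]
    - [0,0,0,0,0,0.004,0]
    - [0,0,0,0,0,0.003,0]
    - [0,0,0,0,0,0.003,0]
    - [0,0,0,0,0,0,0]
    - [0,0,0,0,0,0,0]
    - [0,0,0,0,0,0,0]

```text
time_s: 11.58
ee_pos: [469.4, 67.7, 19.1]
ee_rot: [0.805, -0.593, 0.001, 0.0]
contact_force: [-0.2, -0.3, -2.3]
finger_gap: 63.4
```

```bash
python3 go.py 468.5 68 25
```

```text
t 11.58 p [469.4  67.7  19.1] gap 63.4 F [-0.2 -0.3 -2.3] q [ 0.06  0.46 -0.31  2.11  0.24  0.61 -1.69]
world d [-0.9  0.3  5.9] dist 6.0 tilt fix (tool,frac) [-1.0e-05 -5.3e-04  0.0e+00] jaw heading deg -72.7
total frac tool [-0.0014  0.0019 -0.0148]  /8: [-0.0002  0.0002 -0.0019]  /16: [-0.0001  0.0001 -0.0009]
```

drive_tool:
  steps:
    - [0,0,0,0,0,0.003,0]
    - [0,0,0,0,0,0.003,0]
    - [0,0,0,0,0,0,70]
    - [0,0,0,0,0,0,80]
    - [0,0,0,0,0,0,94]
    - [0,0,0,0,0,0,94]
    - [0,0,0,0,0,0,94]
    - [0,0,0,0,0,0,94]

```text
time_s: 12.25
ee_pos: [470.3, 67.8, 18.5]
ee_rot: [0.805, -0.593, 0.002, 0.0]
contact_force: [-0.1, 0.2, 0.7]
finger_gap: 93.7
```

```bash
python3 go.py 468.5 68 140
```

```text
t 12.25 p [470.3  67.8  18.5] gap 93.7 F [-0.1  0.2  0.7] q [ 0.05  0.46 -0.31  2.11  0.24  0.61 -1.7 ]
world d [ -1.8   0.2 121.5] dist 121.5 tilt fix (tool,frac) [-0.00045 -0.00091 -0.     ] jaw heading deg -72.8
total frac tool [-0.001   0.0038 -0.3037]  /8: [-0.0001  0.0005 -0.038 ]  /16: [-0.0001  0.0002 -0.019 ]
```

drive_tool:
  steps:
    - [0,0,0,0,0,-0.02,94]
    - [0,0,0,0,0,-0.035,94]
    - [0,0,0,0,0,-0.045,94]
    - [0,0,0,0,0,-0.05,94]
    - [0,0,0,0,0,-0.055,94]
    - [0,0,0,0,0,-0.055,94]
    - [0,0,0,0,0,-0.05,94]
    - [0,0,0,0,0,-0.03,94]

```text
time_s: 12.92
ee_pos: [467.4, 68.4, 161.1]
ee_rot: [0.806, -0.593, -0.001, 0.002]
contact_force: [1.3, 0.6, -0.5]
finger_gap: 94.1
```

```bash
python3 go.py 580.5 -281 130
```

```text
t 12.92 p [467.4  68.4 161.1] gap 94.1 F [ 1.3  0.6 -0.5] q [ 0.13  0.22 -0.38  2.01  0.1   0.93 -1.58]
world d [ 113.1 -349.4  -31.1] dist 368.6 tilt fix (tool,frac) [ 0.00146 -0.00015  0.     ] jaw heading deg -72.7
total frac tool [ 0.9181 -0.0102  0.0781]  /8: [ 0.1148 -0.0013  0.0098]  /16: [ 0.0574 -0.0006  0.0049]
```

drive_tool:
  steps:
    - [0.001,0,0,0.04,0,0,94]
    - [0,0,0,0.07,0,0,94]
    - [0,0,0,0.08,0,0,94]
    - [0,0,0,0.08,0,0,94]
    - [0,0,0,0.08,0,0,94]
    - [0,0,0,0.08,0,0,94]
    - [0,0,0,0.08,0,0,94]
    - [0,0,0,0.08,0,0,94]

```text
time_s: 13.58
ee_pos: [541.6, -158.4, 171.7]
ee_rot: [0.81, -0.587, 0.004, -0.003]
contact_force: [-0.5, 0.2, -0.2]
finger_gap: 93.8
```

```bash
python3 go.py 580.5 -281 130
```

```text
t 13.58 p [ 541.6 -158.4  171.7] gap 93.8 F [-0.5  0.2 -0.2] q [ 0.43  0.35 -0.24  1.8   0.1   0.99 -1.11]
world d [  38.9 -122.6  -41.7] dist 135.2 tilt fix (tool,frac) [-0.00294 -0.00068 -0.     ] jaw heading deg -71.9
total frac tool [0.3213 0.0038 0.1049]  /8: [0.0402 0.0005 0.0131]  /16: [0.0201 0.0002 0.0066]
```

drive_tool:
  steps:
    - [-0.001,0,0,0.065,0,0.01,94]
    - [-0.001,0,0,0.06,0,0.01,94]
    - [0,0,0,0.055,0,0.01,94]
    - [0,0,0,0.045,0,0.01,94]
    - [0,0,0,0.035,0,0.01,94]
    - [0,0,0,0.02,0,0.005,94]
    - [0,0,0,0.01,0,0,94]
    - [0,0,0,0,0,0,94]

```text
time_s: 14.25
ee_pos: [578.3, -281.3, 152.3]
ee_rot: [0.808, -0.59, 0.002, -0.001]
contact_force: [0.1, 0.3, -0.3]
finger_gap: 94.1
```

```bash
python3 go.py 580.5 -281 75; python3 - <<'E'
from h import *
p,d=vision.read_camera("top"); cv2.imwrite("pics/t4.png",p)
X=cloud(d,cam("top")).reshape(-1,3)
P=X[(np.hypot(X[:,0]-469,X[:,1]-68)<40)&(X[:,2]>98)&(X[:,2]<125)]
print(len(P),cv2.minEnclosingCircle(np.float32(P[:,:2])),np.median(P[:,2]))
E
```

```text
t 14.25 p [ 578.3 -281.3  152.3] gap 94.1 F [ 0.1  0.3 -0.3] q [ 0.55  0.5  -0.19  1.61  0.11  1.03 -0.94]
world d [  2.2   0.3 -77.3] dist 77.4 tilt fix (tool,frac) [-0.00125 -0.00082 -0.     ] jaw heading deg -72.3
total frac tool [ 0.0005 -0.0046  0.1934]  /8: [ 0.0001 -0.0006  0.0242]  /16: [ 0.     -0.0003  0.0121]
244 ((465.6424865722656, 64.95246124267578), 17.95722770690918) 107.2883456526414
```

View pics/t4.png

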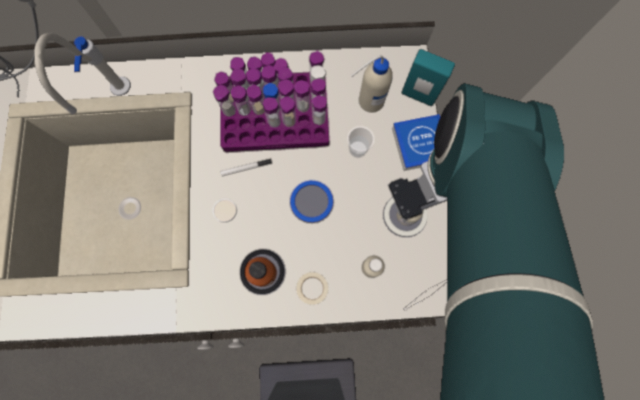

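The brown bottle stands in the black ring, with its cap at (258,270). Its top is at 107 mm as expected, and it sits about 4 mm off centre, inside the 8 mm allowance. Next is the blue bottle.

drive_tool:
  steps:
    - [-0.001,-0.001,0,0,-0.003,0.02,94]
    - [0,0,0,0,-0.001,0.04,94]
    - [0,0,0,0,0,0.05,94]
    - [0,0,0,0,0,0.05,94]
    - [0,0,0,0,0,0.04,94]
    - [0,0,0,0,0,0.02,94]
    - [0,0,0,0,0,0.01,94]
    - [0,0,0,0,0,0,94]

```text
time_s: 14.97
ee_pos: [582.0, -271.4, 57.5]
ee_rot: [0.81, -0.586, 0.0, -0.002]
contact_force: [-0.0, 0.2, -0.3]
finger_gap: 94.3
```

```bash
python3 go.py 580.5 -281 24
```

```text
t 14.97 p [ 582.  -271.4   57.5] gap 94.3 F [-0.   0.2 -0.3] q [ 0.52  0.62 -0.18  1.67  0.13  0.86 -0.97]
world d [ -1.5  -9.6 -33.5] dist 34.9 tilt fix (tool,frac) [-0.00121  0.00063  0.     ] jaw heading deg -71.7
total frac tool [0.0217 0.0114 0.0838]  /8: [0.0027 0.0014 0.0105]  /16: [0.0014 0.0007 0.0052]
```

drive_tool:
  steps:
    - [-0.001,0.001,0,0.007,0.004,0,94]
    - [0,0,0,0.006,0.003,0,94]
    - [0,0,0,0.003,0.001,0.01,94]
    - [0,0,0,0,0,0.02,94]
    - [0,0,0,0,0,0.025,94]
    - [0,0,0,0,0,0.015,94]
    - [0,0,0,0,0,0.005,94]
    - [0,0,0,0,0,0,94]

```text
time_s: 15.63
ee_pos: [582.6, -279.8, 27.6]
ee_rot: [0.81, -0.586, 0.003, -0.0]
contact_force: [0.7, -0.3, -0.3]
finger_gap: 93.9
```

```bash
python3 go.py 580.5 -281 24
```

```text
t 15.63 p [ 582.6 -279.8   27.6] gap 93.9 F [ 0.7 -0.3 -0.3] q [ 0.52  0.66 -0.17  1.68  0.15  0.81 -0.97]
world d [-2.1 -1.2 -3.6] dist 4.4 tilt fix (tool,frac) [-0.0011  -0.00142 -0.     ] jaw heading deg -71.7
total frac tool [0.0013 0.0059 0.0091]  /8: [0.0002 0.0007 0.0011]  /16: [0.0001 0.0004 0.0006]
```

drive_tool:
  steps:
    - [-0.001,-0.001,0,0.001,0.004,0.006,94]
    - [0,0,0,0,0,0.004,94]
    - [0,0,0,0,0,0,0]
    - [0,0,0,0,0,0,0]
    - [0,0,0,0,0,0,0]
    - [0,0,0,0,0,0,0]
    - [0,0,0,0,0,0,0]
    - [0,0,0,0,0,0,0]

```text
time_s: 16.3
ee_pos: [581.4, -280.7, 23.7]
ee_rot: [0.81, -0.586, 0.001, 0.0]
contact_force: [-0.1, -0.4, 0.5]
finger_gap: 57.2
```

```bash
python3 go.py 580.5 -281 24
```

```text
t 16.3 p [ 581.4 -280.7   23.7] gap 57.2 F [-0.1 -0.4  0.5] q [ 0.53  0.67 -0.17  1.68  0.15  0.81 -0.96]
world d [-0.9 -0.3  0.3] dist 1.0 tilt fix (tool,frac) [-0.00014 -0.0004   0.     ] jaw heading deg -71.7
total frac tool [-0.      0.0023 -0.0008]  /8: [-0.      0.0003 -0.0001]  /16: [-0.      0.0001 -0.    ]
```

Still closing (57 mm).

drive_tool:
  steps:
    - [0,0,0,0,0,0,0]
    - [0,0,0,0,0,0,0]
    - [0,0,0,0,0,0,0]
    - [0,0,0,0,0,0,0]
    - [0,0,0,0,0,0,0]
    - [0,0,0,0,0,-0.01,0]
    - [0,0,0,0,0,-0.02,0]
    - [0,0,0,0,0,-0.02,0]

```text
time_s: 16.97
ee_pos: [580.2, -280.2, 43.3]
ee_rot: [0.811, -0.586, -0.001, 0.001]
contact_force: [1.0, -0.1, -1.7]
finger_gap: 51.1
```

drive_tool:
  steps:
    - [0,0,0,0,0,-0.02,0]
    - [0,0,0,0,0,-0.025,0]
    - [0,0,0,0,0,-0.02,0]
    - [0,0,0,0,0,-0.02,0]
    - [0,0,0,0,0,-0.01,0]
    - [0,0,0,0,0,0,0]
    - [0,0,0,0,0,0,0]
    - [0,0,0,0,0,0,0]

```text
time_s: 17.63
ee_pos: [581.5, -280.8, 89.6]
ee_rot: [0.81, -0.586, 0.001, 0.0]
contact_force: [-0.3, -0.8, -2.6]
finger_gap: 51.2
```

```bash
python3 go.py 628 -56 80
```

```text
t 17.63 p [ 581.5 -280.8   89.6] gap 51.2 F [-0.3 -0.8 -2.6] q [ 0.54  0.58 -0.19  1.65  0.13  0.92 -0.95]
world d [ 46.5 224.8  -9.6] dist 229.7 tilt fix (tool,frac) [-0.00051 -0.0008  -0.     ] jaw heading deg -71.7
total frac tool [-0.4972 -0.2866  0.0233]  /8: [-0.0621 -0.0358  0.0029]  /16: [-0.0311 -0.0179  0.0015]
```

drive_tool:
  steps:
    - [0,0,0,-0.015,-0.01,0,0]
    - [0,-0.001,0,-0.03,-0.018,0,0]
    - [0,0,0,-0.045,-0.026,0,0]
    - [0,0,0,-0.055,-0.032,0,0]
    - [0,0,0,-0.055,-0.032,0,0]
    - [0,0,0,-0.055,-0.032,0,0]
    - [0,0,0,-0.055,-0.032,0,0]
    - [0,0,0,-0.05,-0.028,0,0]

```text
time_s: 18.3
ee_pos: [615.3, -108.5, 86.2]
ee_rot: [0.809, -0.588, -0.003, -0.0]
contact_force: [0.8, 0.3, -2.2]
finger_gap: 51.1
```

```bash
python3 go.py 628 -56 80
```

```text
t 18.3 p [ 615.3 -108.5   86.2] gap 51.1 F [ 0.8  0.3 -2.2] q [ 0.28  0.56 -0.21  1.7   0.14  0.9  -1.24]
world d [12.7 52.5 -6.2] dist 54.3 tilt fix (tool,frac) [ 0.00101  0.00141 -0.     ] jaw heading deg -72.0
total frac tool [-0.115  -0.0706  0.0157]  /8: [-0.0144 -0.0088  0.002 ]  /16: [-0.0072 -0.0044  0.001 ]
```

drive_tool:
  steps:
    - [0,0.001,0,-0.035,-0.022,0,0]
    - [0,0,0,-0.028,-0.018,0,0]
    - [0,0,0,-0.02,-0.012,0,0]
    - [0,0,0,-0.012,-0.008,0,0]
    - [0,0,0,-0.005,-0.003,0,0]
    - [0,0,0,0,0,0,0]
    - [0,0,0,0,0,0,0]
    - [0,0,0,0,0,0,0]

```text
time_s: 18.97
ee_pos: [626.4, -47.4, 84.3]
ee_rot: [0.812, -0.584, -0.004, 0.0]
contact_force: [-0.3, 0.3, -1.5]
finger_gap: 50.7
```

```bash
python3 go.py 628 -56 26
```

```text
t 18.97 p [626.4 -47.4  84.3] gap 50.7 F [-0.3  0.3 -1.5] q [ 0.19  0.57 -0.22  1.69  0.15  0.91 -1.33]
world d [  1.6  -8.6 -58.3] dist 59.0 tilt fix (tool,frac) [ 0.00166  0.00207 -0.     ] jaw heading deg -71.4
total frac tool [0.0225 0.0022 0.1457]  /8: [0.0028 0.0003 0.0182]  /16: [0.0014 0.0001 0.0091]
```

drive_tool:
  steps:
    - [0.001,0.001,0,0.008,0,0.01,0]
    - [0,0,0,0.006,0,0.02,0]
    - [0,0,0,0.002,0,0.025,0]
    - [0,0,0,0,0,0.025,0]
    - [0,0,0,0,0,0.015,0]
    - [0,0,0,0,0,0.005,0]
    - [0,0,0,0,0,0,0]
    - [0,0,0,0,0,0,0]

```text
time_s: 19.63
ee_pos: [627.1, -58.0, 38.2]
ee_rot: [0.81, -0.586, -0.002, 0.001]
contact_force: [0.3, -1.6, -1.6]
finger_gap: 51.2
```

```bash
python3 go.py 628 -56 24
```

```text
t 19.63 p [627.1 -58.   38.2] gap 51.2 F [ 0.3 -1.6 -1.6] q [ 0.2   0.63 -0.21  1.71  0.17  0.82 -1.34]
world d [  0.9   2.  -14.2] dist 14.3 tilt fix (tool,frac) [ 0.00142  0.00091 -0.     ] jaw heading deg -71.7
total frac tool [-0.0038 -0.0038  0.0355]  /8: [-0.0005 -0.0005  0.0044]  /16: [-0.0002 -0.0002  0.0022]
```

drive_tool:
  steps:
    - [0.001,0.001,0,-0.001,-0.002,0.008,0]
    - [0,0,0,0,0,0.008,0]
    - [0,0,0,0,0,0.007,0]
    - [0,0,0,0,0,0.004,0]
    - [0,0,0,0,0,0,0]
    - [0,0,0,0,0,0,0]
    - [0,0,0,0,0,0,0]
    - [0,0,0,0,0,0,0]

```text
time_s: 20.3
ee_pos: [628.6, -56.8, 27.5]
ee_rot: [0.811, -0.585, 0.001, -0.0]
contact_force: [0.1, 0.4, -1.8]
finger_gap: 51.5
```

```bash
python3 go.py 628 -56 24
```

```text
t 20.3 p [628.6 -56.8  27.5] gap 51.5 F [ 0.1  0.4 -1.8] q [ 0.19  0.64 -0.2   1.71  0.17  0.8  -1.34]
world d [-0.6  0.8 -3.5] dist 3.6 tilt fix (tool,frac) [-0.00029 -0.00039  0.     ] jaw heading deg -71.7
total frac tool [-0.0023  0.0009  0.0087]  /8: [-0.0003  0.0001  0.0011]  /16: [-0.0001  0.0001  0.0005]
```

drive_tool:
  steps:
    - [0,0,0,0,0,0.004,0]
    - [0,0,0,0,0,0.004,0]
    - [0,0,0,0,0,0.003,0]
    - [0,0,0,0,0,0,0]
    - [0,0,0,0,0,0,0]
    - [0,0,0,0,0,0.003,0]
    - [0,0,0,0,0,0.003,0]
    - [0,0,0,0,0,0.003,0]

```text
time_s: 20.97
ee_pos: [629.6, -56.8, 23.7]
ee_rot: [0.811, -0.586, 0.002, -0.0]
contact_force: [-10.2, 0.9, 22.1]
finger_gap: 51.2
```

Contact with the plate at the expected z (23.7). Ease off and release.

drive_tool:
  steps:
    - [0,0,0,0,0,0,0]
    - [0,0,0,0,0,0,0]
    - [0,0,0,0,0,0,65]
    - [0,0,0,0,0,0,75]
    - [0,0,0,0,0,0,94]
    - [0,0,0,0,0,0,94]
    - [0,0,0,0,0,0,94]
    - [0,0,0,0,0,0,94]

```text
time_s: 21.63
ee_pos: [630.1, -56.8, 24.0]
ee_rot: [0.811, -0.586, 0.002, -0.001]
contact_force: [-0.4, 0.2, 0.4]
finger_gap: 88.1
```

drive_tool:
  steps:
    - [0,0,0,0,0,0,94]
    - [0,0,0,0,0,-0.02,94]
    - [0,0,0,0,0,-0.04,94]
    - [0,0,0,0,0,-0.05,94]
    - [0,0,0,0,0,-0.05,94]
    - [0,0,0,0,0,-0.05,94]
    - [0,0,0,0,0,-0.05,94]
    - [0,0,0,0,0,-0.03,94]

```text
time_s: 22.3
ee_pos: [627.7, -56.3, 144.9]
ee_rot: [0.811, -0.585, -0.0, 0.001]
contact_force: [0.8, -0.7, -0.0]
finger_gap: 94.1
```

```bash
python3 go.py 463 -185 140
```

```text
t 22.3 p [627.7 -56.3 144.9] gap 94.1 F [ 0.8 -0.7 -0. ] q [ 0.21  0.5  -0.23  1.65  0.13  1.01 -1.31]
world d [-164.7 -128.7   -4.9] dist 209.1 tilt fix (tool,frac) [ 0.00033 -0.00024  0.     ] jaw heading deg -71.7
total frac tool [0.1759 0.4921 0.0128]  /8: [0.022  0.0615 0.0016]  /16: [0.011  0.0308 0.0008]
```

drive_tool:
  steps:
    - [0,0,0,0.013,0.03,0,94]
    - [0,0,0,0.018,0.05,0,94]
    - [0,0,0,0.022,0.06,0,94]
    - [0,0,0,0.022,0.06,0,94]
    - [0,0,0,0.022,0.06,0,94]
    - [0,0,0,0.022,0.06,0,94]
    - [0,0,0,0.02,0.055,0,94]
    - [0,0,0,0.012,0.04,0,94]

```text
time_s: 22.97
ee_pos: [480.0, -170.2, 143.6]
ee_rot: [0.812, -0.584, 0.0, -0.0]
contact_force: [0.2, 0.3, -0.1]
finger_gap: 94.1
```

```bash
python3 go.py 463 -185 140
```

```text
t 22.97 p [ 480.  -170.2  143.6] gap 94.1 F [ 0.2  0.3 -0.1] q [ 0.45  0.29 -0.2   1.95  0.07  0.9  -1.04]
world d [-17.  -14.8  -3.6] dist 22.8 tilt fix (tool,frac) [-1.5e-04 -6.0e-05  0.0e+00] jaw heading deg -71.5
total frac tool [0.0216 0.0521 0.009 ]  /8: [0.0027 0.0065 0.0011]  /16: [0.0014 0.0033 0.0006]
```

drive_tool:
  steps:
    - [0,0,0,0.006,0.018,0,94]
    - [0,0,0,0.004,0.01,0,94]
    - [0,0,0,0,0.004,0.01,94]
    - [0,0,0,0,0,0.03,94]
    - [0,0,0,0,0,0.04,94]
    - [0,0,0,0,0,0.03,94]
    - [0,0,0,0,0,0.01,94]
    - [0,0,0,0,0,0,94]

```text
time_s: 23.63
ee_pos: [466.2, -179.0, 91.1]
ee_rot: [0.811, -0.585, -0.0, 0.0]
contact_force: [-0.6, -0.4, 0.5]
finger_gap: 94.0
```

```bash
python3 go.py 463 -185 20; python3 - <<'E'
from h import *
p,d=vision.read_camera("top"); cv2.imwrite("pics/t5.png",p)
X=cloud(d,cam("top")).reshape(-1,3)
for c,h in (((468,68),107),((628,-56),90)):
    P=X[(np.hypot(X[:,0]-c[0],X[:,1]-c[1])<40)&(abs(X[:,2]-h)<7)]
    print(len(P),cv2.minEnclosingCircle(np.float32(P[:,:2])),np.median(P[:,2]))
E
```

```text
t 23.63 p [ 466.2 -179.    91.1] gap 94.0 F [-0.6 -0.4  0.5] q [ 0.47  0.35 -0.19  2.02  0.09  0.78 -1.03]
world d [ -3.2  -6.  -71.1] dist 71.5 tilt fix (tool,frac) [0.00012 0.00014 0.     ] jaw heading deg -71.6
total frac tool [0.0118 0.0122 0.1778]  /8: [0.0015 0.0015 0.0222]  /16: [0.0007 0.0008 0.0111]
244 ((465.20880126953125, 65.03607940673828), 18.200529098510742) 107.56705338298536
141 ((628.0136108398438, -58.356170654296875), 14.94909381866455) 90.83943458449505
```

View pics/t5.png

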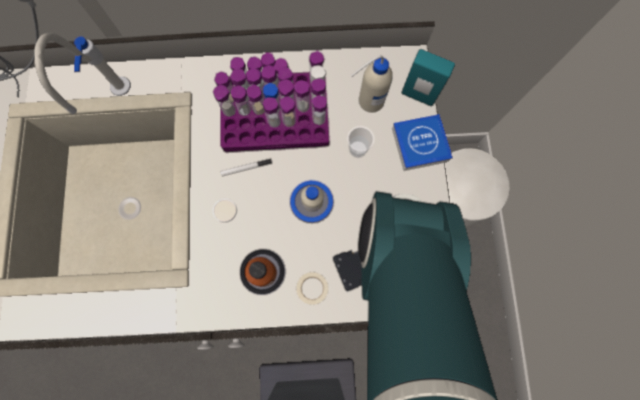

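The blue-capped bottle stands in the blue ring, with its cap at (312,194) and its top at 90.8 mm. Next is the white bottle.

drive_tool:
  steps:
    - [0,0,0,0.005,0.005,0,94]
    - [0,0,0,0.003,0.003,0.01,94]
    - [0,0,0,0,0,0.03,94]
    - [0,0,0,0,0,0.04,94]
    - [0,0,0,0,0,0.04,94]
    - [0,0,0,0,0,0.02,94]
    - [0,0,0,0,0,0.01,94]
    - [0,0,0,0,0,0,94]

```text
time_s: 24.35
ee_pos: [467.5, -184.7, 32.5]
ee_rot: [0.811, -0.585, 0.003, -0.001]
contact_force: [0.3, -0.7, -0.3]
finger_gap: 94.0
```

```bash
python3 go.py 463 -185 18.5
```

```text
t 24.35 p [ 467.5 -184.7   32.5] gap 94.0 F [ 0.3 -0.7 -0.3] q [ 0.46  0.45 -0.17  2.04  0.13  0.65 -1.05]
world d [ -4.5  -0.3 -14. ] dist 14.7 tilt fix (tool,frac) [-0.0018  -0.00143 -0.     ] jaw heading deg -71.6
total frac tool [-0.0029  0.0111  0.035 ]  /8: [-0.0004  0.0014  0.0044]  /16: [-0.0002  0.0007  0.0022]
```

drive_tool:
  steps:
    - [-0.001,-0.001,0,-0.001,0.006,0,94]
    - [0,0,0,0,0.003,0.004,94]
    - [0,0,0,0,0,0.01,94]
    - [0,0,0,0,0,0.01,94]
    - [0,0,0,0,0,0.006,94]
    - [0,0,0,0,0,0.002,94]
    - [0,0,0,0,0,0,94]
    - [0,0,0,0,0,0,94]

```text
time_s: 25.02
ee_pos: [465.1, -186.2, 21.0]
ee_rot: [0.811, -0.585, 0.003, -0.001]
contact_force: [0.1, 0.3, -0.4]
finger_gap: 93.8
```

```bash
python3 go.py 463 -185 18.5
```

```text
t 25.02 p [ 465.1 -186.2   21. ] gap 93.8 F [ 0.1  0.3 -0.4] q [ 0.46  0.47 -0.17  2.05  0.13  0.62 -1.05]
world d [-2.1  1.2 -2.5] dist 3.4 tilt fix (tool,frac) [-0.00154 -0.00106  0.     ] jaw heading deg -71.6
total frac tool [-0.0046  0.0039  0.0061]  /8: [-0.0006  0.0005  0.0008]  /16: [-0.0003  0.0002  0.0004]
```

drive_tool:
  steps:
    - [-0.002,-0.001,0,-0.003,0.002,0.004,94]
    - [0,0,0,0,0.001,0.004,94]
    - [0,0,0,0,0,0,0]
    - [0,0,0,0,0,0,0]
    - [0,0,0,0,0,0,0]
    - [0,0,0,0,0,0,0]
    - [0,0,0,0,0,0,0]
    - [0,0,0,0,0,0,0]

```text
time_s: 25.68
ee_pos: [463.6, -185.4, 17.7]
ee_rot: [0.811, -0.585, -0.0, 0.001]
contact_force: [0.7, -0.5, 0.7]
finger_gap: 57.8
```

drive_tool:
  steps:
    - [0,0,0,0,0,0,0]
    - [0,0,0,0,0,0,0]
    - [0,0,0,0,0,0,0]
    - [0,0,0,0,0,0,0]
    - [0,0,0,0,0,0,0]
    - [0,0,0,0,0,0,0]
    - [0,0,0,0,0,0,0]
    - [0,0,0,0,0,0,0]

```text
time_s: 26.35
ee_pos: [463.6, -185.4, 17.8]
ee_rot: [0.811, -0.585, -0.0, 0.001]
contact_force: [-0.1, -0.7, 0.1]
finger_gap: 46.9
```

```bash
python3 go.py 463 -185 18.5
```

```text
t 26.35 p [ 463.6 -185.4   17.8] gap 46.9 F [-0.1 -0.7  0.1] q [ 0.46  0.48 -0.17  2.05  0.13  0.62 -1.05]
world d [-0.6  0.4  0.7] dist 1.1 tilt fix (tool,frac) [ 5.4e-04 -6.0e-05  0.0e+00] jaw heading deg -71.6
total frac tool [-0.0015  0.0011 -0.0019]  /8: [-0.0002  0.0001 -0.0002]  /16: [-0.0001  0.0001 -0.0001]
```

Gripped (46.9 mm, slightly under the 48 mm body). Lift.

drive_tool:
  steps:
    - [0,0,0,0,0,-0.01,0]
    - [0,0,0,0,0,-0.02,0]
    - [0,0,0,0,0,-0.025,0]
    - [0,0,0,0,0,-0.025,0]
    - [0,0,0,0,0,-0.025,0]
    - [0,0,0,0,0,-0.02,0]
    - [0,0,0,0,0,-0.01,0]
    - [0,0,0,0,0,0,0]

```text
time_s: 27.02
ee_pos: [463.8, -185.3, 78.7]
ee_rot: [0.811, -0.585, 0.0, 0.001]
contact_force: [-0.2, 0.6, -1.8]
finger_gap: 46.6
```

```bash
python3 go.py 581 -276.5 80
```

```text
t 27.02 p [ 463.8 -185.3   78.7] gap 46.6 F [-0.2  0.6 -1.8] q [ 0.47  0.37 -0.19  2.02  0.1   0.75 -1.02]
world d [117.2 -91.2   1.3] dist 148.5 tilt fix (tool,frac) [ 0.00031 -0.00026  0.     ] jaw heading deg -71.6
total frac tool [ 0.3088 -0.206  -0.0032]  /8: [ 0.0386 -0.0257 -0.0004]  /16: [ 0.0193 -0.0129 -0.0002]
```

drive_tool:
  steps:
    - [0,0,0,0.015,-0.01,0,0]
    - [0,0,0,0.03,-0.02,0,0]
    - [0,0,0,0.04,-0.027,0,0]
    - [0,0,0,0.04,-0.027,0,0]
    - [0,0,0,0.04,-0.027,0,0]
    - [0,0,0,0.04,-0.027,0,0]
    - [0,0,0,0.03,-0.02,0,0]
    - [0,0,0,0.02,-0.013,0,0]

```text
time_s: 27.68
ee_pos: [564.9, -264.8, 76.1]
ee_rot: [0.811, -0.584, -0.001, 0.001]
contact_force: [-0.6, -0.3, -2.5]
finger_gap: 46.9
```

```bash
python3 go.py 581 -276.5 75
```

```text
t 27.68 p [ 564.9 -264.8   76.1] gap 46.9 F [-0.6 -0.3 -2.5] q [ 0.51  0.57 -0.16  1.71  0.11  0.88 -0.95]
world d [ 16.1 -11.7  -1.1] dist 19.9 tilt fix (tool,frac) [ 0.00125  0.00019 -0.     ] jaw heading deg -71.5
total frac tool [ 0.0405 -0.0288  0.0027]  /8: [ 0.0051 -0.0036  0.0003]  /16: [ 0.0025 -0.0018  0.0002]
```

drive_tool:
  steps:
    - [0.001,0,0,0.013,-0.009,0,0]
    - [0,0,0,0.01,-0.007,0,0]
    - [0,0,0,0.005,-0.004,0,0]
    - [0,0,0,0,0,0.01,0]
    - [0,0,0,0,0,0.02,0]
    - [0,0,0,0,0,0.02,0]
    - [0,0,0,0,0,0.01,0]
    - [0,0,0,0,0,0,0]

```text
time_s: 28.35
ee_pos: [576.1, -273.7, 46.6]
ee_rot: [0.811, -0.584, -0.002, 0.0]
contact_force: [-0.2, 0.7, -1.4]
finger_gap: 47.2
```

```bash
python3 go.py 581 -276.5 21.5
```

```text
t 28.35 p [ 576.1 -273.7   46.6] gap 47.2 F [-0.2  0.7 -1.4] q [ 0.51  0.63 -0.15  1.69  0.12  0.84 -0.95]
world d [  4.9  -2.8 -25.1] dist 25.7 tilt fix (tool,frac) [ 0.00106  0.00098 -0.     ] jaw heading deg -71.5
total frac tool [ 0.0108 -0.0096  0.0627]  /8: [ 0.0013 -0.0012  0.0078]  /16: [ 0.0007 -0.0006  0.0039]
```

drive_tool:
  steps:
    - [0.001,0.001,0,0.005,-0.005,0,0]
    - [0,0,0,0.004,-0.002,0.008,0]
    - [0,0,0,0,0,0.015,0]
    - [0,0,0,0,0,0.015,0]
    - [0,0,0,0,0,0.01,0]
    - [0,0,0,0,0,0.003,0]
    - [0,0,0,0,0,0,0]
    - [0,0,0,0,0,0,0]

```text
time_s: 29.02
ee_pos: [579.9, -276.1, 23.7]
ee_rot: [0.811, -0.584, -0.0, 0.0]
contact_force: [-0.4, -0.0, -2.1]
finger_gap: 46.9
```

```bash
python3 go.py 581 -276.5 21.5
```

```text
t 29.02 p [ 579.9 -276.1   23.7] gap 46.9 F [-0.4 -0.  -2.1] q [ 0.5   0.66 -0.15  1.69  0.13  0.8  -0.95]
world d [ 1.1 -0.4 -2.2] dist 2.5 tilt fix (tool,frac) [ 9.e-05  2.e-05 -0.e+00] jaw heading deg -71.5
total frac tool [ 0.0019 -0.0023  0.0054]  /8: [ 0.0002 -0.0003  0.0007]  /16: [ 0.0001 -0.0001  0.0003]
```

drive_tool:
  steps:
    - [0,0,0,0,0,0.003,0]
    - [0,0,0,0,0,0.003,0]
    - [0,0,0,0,0,0.002,0]
    - [0,0,0,0,0,0,0]
    - [0,0,0,0,0,0,0]
    - [0,0,0,0,0,0,0]
    - [0,0,0,0,0,0.003,0]
    - [0,0,0,0,0,0.003,0]

```text
time_s: 29.68
ee_pos: [581.1, -276.4, 21.6]
ee_rot: [0.811, -0.584, 0.001, -0.0]
contact_force: [-14.2, 6.8, 35.9]
finger_gap: 46.8
```

On the plate at the expected z. Release and withdraw.

drive_tool:
  steps:
    - [0,0,0,0,0,0,0]
    - [0,0,0,0,0,0,0]
    - [0,0,0,0,0,0,60]
    - [0,0,0,0,0,0,75]
    - [0,0,0,0,0,0,94]
    - [0,0,0,0,0,0,94]
    - [0,0,0,0,0,0,94]
    - [0,0,0,0,0,0,94]

```text
time_s: 30.35
ee_pos: [581.6, -276.6, 21.9]
ee_rot: [0.811, -0.584, 0.002, -0.0]
contact_force: [-0.8, -0.7, -0.4]
finger_gap: 83.1
```

drive_tool:
  steps:
    - [0,0,0,0,0,0,94]
    - [0,0,0,0,0,0,94]
    - [0,0,0,0,0,-0.02,94]
    - [0,0,0,0,0,-0.04,94]
    - [0,0,0,0,0,-0.05,94]
    - [0,0,0,0,0,-0.06,94]
    - [0,0,0,0,0,-0.06,94]
    - [0,0,0,0,0,-0.06,94]

```text
time_s: 31.02
ee_pos: [578.4, -275.0, 139.4]
ee_rot: [0.812, -0.584, -0.003, 0.001]
contact_force: [0.8, 0.3, 0.7]
finger_gap: 93.9
```

```bash
python3 go.py 340 -500 190
```

```text
t 31.02 p [ 578.4 -275.   139.4] gap 93.9 F [0.8 0.3 0.7] q [ 0.52  0.52 -0.17  1.62  0.1   1.01 -0.93]
world d [-238.4 -225.    50.6] dist 331.7 tilt fix (tool,frac) [ 0.00122  0.00113 -0.     ] jaw heading deg -71.5
total frac tool [ 0.3438  0.7441 -0.1248]  /8: [ 0.043   0.093  -0.0156]  /16: [ 0.0215  0.0465 -0.0078]
```

drive_tool:
  steps:
    - [0,0,0,0,0,-0.05,94]
    - [0,0,0,0.02,0.04,-0.03,94]
    - [0,0,0,0.03,0.07,-0.01,94]
    - [0,0,0,0.035,0.08,0,94]
    - [0,0,0,0.035,0.08,0,94]
    - [0,0,0,0.035,0.08,0,94]
    - [0,0,0,0.035,0.08,0,94]
    - [0,0,0,0.035,0.08,0,94]

```text
time_s: 31.68
ee_pos: [416.9, -424.8, 189.8]
ee_rot: [0.816, -0.578, 0.005, -0.002]
contact_force: [0.9, -0.4, 0.2]
finger_gap: 94.0
```

drive_tool:
  steps:
    - [0,0,0,0.035,0.07,0,94]
    - [0,0,0,0.03,0.06,0,94]
    - [0,0,0,0.02,0.04,0,94]
    - [0,0,0,0.01,0.02,0,94]
    - [0,0,0,0,0,0,94]
    - [0,0,0,0,0,0,94]
    - [0,0,0,0,0,0,94]
    - [0,0,0,0,0,0,94]

```text
time_s: 32.35
ee_pos: [349.6, -491.8, 193.9]
ee_rot: [0.814, -0.581, 0.006, -0.001]
contact_force: [1.5, 0.4, 0.1]
finger_gap: 93.6
```

```bash
python3 - <<'E'
from h import *
for n in("top","side"):
    p,d=vision.read_camera(n); cv2.imwrite(f"pics/{n}9.png",p)
    X=cloud(d,cam(n)).reshape(-1,3)
    for k,c,h,t in (('br',(467,66),107,7),('bl',(628,-56),90,7),('wh',(581,-276.5),80,7),('tape',(424,-45),19,6),('dish',(618,153),14,6)):
        P=X[(np.hypot(X[:,0]-c[0],X[:,1]-c[1])<40)&(abs(X[:,2]-h)<t)]
        (q,rr)=cv2.minEnclosingCircle(np.float32(P[:,:2])); print(n,k,np.round(q,1),round(rr,1),np.round(np.median(P[:,2]),1))
print(r.get_obs()['time_s'],r.get_obs()['ee_pos'])
E
```

```text
top br [466.   65.2] 18.0 107.3
top bl [628.1 -58.4] 14.8 90.7
top wh [ 579.5 -275.4] 13.7 80.1
top tape [424.6 -46. ] 36.4 20.0
top dish [617.5 153. ] 29.3 14.9
side br [464.9  66.6] 18.3 105.0
side bl [629.1 -57.1] 15.7 88.8
side wh [ 579.8 -274.3] 15.2 77.9
side tape [423.6 -43.9] 37.6 17.0
side dish [618.3 154.2] 29.5 13.0
32.45 [ 349.62029869 -491.80135955  193.76499109]
```

View pics/top9.png

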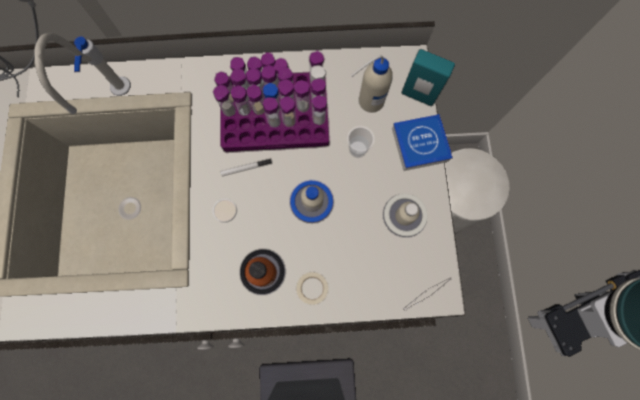

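View pics/side9.png

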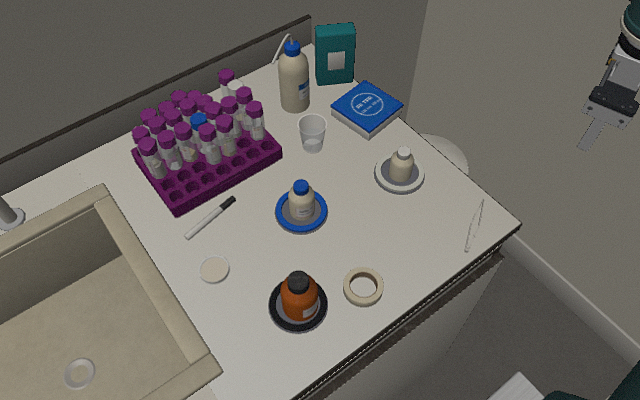

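Both views show every bottle in its matching ring: brown in black at (262,271), blue in blue at (312,197), and white in white at (407,212) in the top view. The bystanders have not moved and the arm is clear.

```bash
python3 -c "
from plant import job
print(job.sign_off())"
```

```text
the job is handed in; nothing more can be done
None
```

All three bottles now stand upright in the holders matching their caps, and the job is handed in at about 32.5 s. I moved them in this order: brown to black, blue-capped to blue, then white-capped to white. The gripper is open and the arm is clear of the bench.

**Final checks (top and side cameras):**

| Bottle | Cap top, measured (mm) | Expected (mm) | Offset from ring centre (mm) | Play (mm) |
|---|---|---|---|---|
| brown | 107.3 top, 105.0 side | 107 | about 4 | 8 |
| blue-capped | 90.7 top, 88.8 side | 90 | about 2 | 14 |
| white-capped | 80.1 top, 77.9 side | 80 | about 2 | 16 |

The heights fit bottles standing flat on the plates. Tape and dish measured within 1–2 mm of where they started. The cup and the other items I checked only by eye in the pictures, and they look unmoved.

**What did not go cleanly:**
- **Brown bottle:** I pressed it onto its plate harder than intended, with a wrist force of about 48 N. That is below the 120 N wrist limit. It probably slipped about 5 mm in the grip, and it still stands flat.
- **Camera disagreement:** the side camera reads heights about 2 mm lower than the top one, which matches the stated calibration accuracy.

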